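# Spot-check the griddle and show the thermometer to the camera

## Task

Take the orange probe thermometer out of the wooden rack and touch its tip first on the red spot of the griddle, then on the blue spot. Then show its display to the inspection camera: hold it 15 cm straight in front of the lens, on the lens axis, display facing the lens squarely and right way up (probe tip below), and finish still holding it there in the air. Leave the skewers in the rack and do not disturb the pepper grinder, the pinch bowl or the camera.

Things in the scene. Friction and masses are not known exactly. Their poses are not given: they have to be found in the camera images.
- probe: loose probe thermometer, 70-120 g, upright in one of the rack's slots: orange box handle 20 (x) by 24 (y) by 80 mm (z), steel shaft 6 mm in diameter, 105 mm long below it. Origin: centre of the handle's underside, resting on the rack's top. +z: up the handle, away from the tip; +x: the display side (in the rack it faces roughly away from the robot); grip across y, both sides are free.
- display (a point): centre of the grey display with black frame (19 by 26 mm) on the handle's +x face, 10 mm in x and 21 mm in z from probe's origin; axes as probe. The display reaches from 8 to 34 mm above the handle's underside: grip the handle above it.
- probe_tip (a point): tip of the steel shaft, 105 mm below probe's origin along its z
- rack: fixed slotted wooden rack, 60 (x) by 260 (y) by 115 mm high; origin: centre of its underside. Its 16 mm top has three slots, 10 mm wide, at y = -75, 0, +75 mm in its frame, open to its -x side; probe and skewers stand in them in any order, at x = 0. Lift straight up by over 105 mm to clear.
- skewer_a: stainless skewer in the rack: collar 22 mm across resting on the rack's top, loop handle up to 45 mm above it, shaft below. Origin: underside of the collar. Leave it.
- skewer_b: second skewer, the same. Leave it.
- griddle: fixed dark steel griddle plate 180 (x) by 250 (y) mm over an aluminium drip tray 200 by 270 mm; plate top 20 mm above the ledge. Origin at the centre of its underside.
- red_spot: fixed hard red disc on the griddle, 28 mm in diameter, 3 mm thick; origin at the centre of its underside (its top is 3 mm higher, 23 mm above the ledge)
- blue_spot: fixed hard blue disc on the griddle, the same size and origin as the red one; the two may be either way round
- camera: black inspection camera head (56 mm wide, 42 high) on a post; lens height 240-290 mm and downward pitch 0.12-0.45 rad vary and stay unless knocked. Origin: centre of the lens's front face. It looks along its own -x; y is level, +z is its up side. A probe on the lens axis whose axes are parallel to the camera's faces it squarely, right way up.
- view_point (a point): the point 150 mm straight in front of the lens on its axis (at x = -150 mm in camera's frame; same axes), where the display's centre belongs. Nothing is there to see.
- grinder: loose blue plastic pepper grinder, 50 mm in diameter, 110 mm tall, origin at the centre of its underside. Leave it.
- pinch_bowl: loose white ceramic pinch bowl, 80 mm across, 36 mm high, origin at the centre of its underside. Leave it.
There are look-alikes about, which are no part of the job. There is more than one size of the probe; the one meant has the size given above. What is shaped like the skewer_b but green is not meant.

How it is judged:
On the way, in this order (a step that is already met when the one before it is completed fails the run):
1. the held probe's tip touches the red spot (contact force between probe and red_spot above 0.3 N and horizontal distance between probe_tip and red_spot below 0.015 m and height (world z) of probe_tip below 0.03 m and contact force between the fingers and probe above 1 N and angle between probe's own z axis and vertical below 0.6 rad), for 0.1 s.
2. then the held probe's tip touches the blue spot (contact force between probe and blue_spot above 0.3 N and horizontal distance between probe_tip and blue_spot below 0.015 m and height (world z) of probe_tip below 0.03 m and contact force between the fingers and probe above 1 N and angle between probe's own z axis and vertical below 0.6 rad), for 0.1 s.
At the end, for the whole second after the job is handed in: Probe in the fingers, at rest, touching nothing else, tip over 20 mm up; display centre within 25 mm of the point 150 mm before the lens, facing it and right way up within 0.2 rad. Skewers, grinder and bowl within 30 mm, camera within 15 mm of their start (distance between display and view_point below 0.025 m and angle between the x axis of probe and the x axis of camera, either way round below 0.2 rad and angle between the y axis of probe and the y axis of camera, either way round below 0.2 rad and x of camera in the frame of probe above 0.08 m and angle between probe's own z axis and vertical below 0.75 rad and contact force between the fingers and probe above 1 N and height (world z) of probe_tip above 0.02 m and linear speed of probe below 0.02 m/s and angular speed of probe below 0.15 rad/s and contact force between probe and rack below 0.05 N and contact force between probe and griddle below 0.05 N and contact force between probe and camera below 0.05 N and contact force between probe and grinder below 0.05 N and contact force between probe and pinch_bowl below 0.05 N and contact force between probe and skewer_a below 0.05 N and contact force between probe and skewer_b below 0.05 N and distance of each of grinder, pinch_bowl, skewer_a, skewer_b from where it was at the start of the episode below 0.03 m and distance of camera from where it was at the start of the episode below 0.015 m); the arm keeps its last pose, push and grip.
It fails at once if a bystander is knocked: grinder, bowl or a skewer moved over 30 mm, or the camera over 15 mm (distance of any of grinder, pinch_bowl, skewer_a, skewer_b from where it was at the start of the episode above 0.03 m or distance of camera from where it was at the start of the episode above 0.015 m).
It fails at once if the grinder is tipped over (angle between grinder's own z axis and vertical above 0.5 rad).
It also fails if it takes over 53 s, if anything falls off the work surface, if the arm or the gripper's body presses on something with over 40 N, if the wrist force passes 120 N, or if a joint passes its speed limit or range.

## Robot

A 6-joint arm with a two-finger parallel gripper is mounted at the origin on the work surface. World frame = base frame: x ahead of the robot, y to its left, z up, the work surface at z = 0. Lengths are in m, angles in rad, forces in N, time in s.
With the tool pointing down it reaches from about 0.35 to 0.875 m from the base axis. Payload 4.2 kg.
Tool frame: the origin (TCP) lies midway between the tips of the shut fingers; the grasp point (between the pads) lies 19 mm behind it; z points along the fingers, x is the direction in which the jaws open and shut, and the axes are right-handed (so a half turn about z gives the same grasp; the last joint's range is limited). The gripper opens to 85 mm and grips with 20 to 120 N. Pads are 22 mm wide; open, the fingers measure 114 mm over their backs; the gripper's body (76 mm by 85 mm) begins 54 mm behind the grasp point. The pads swing forward as they close: fully open they stand 13 mm farther back than shut.
Start: joints at [1.586, 0.385, 0.008, 0, -1.194, -0.259], TCP at [0.151, 0.607, 0.231] pointing down, gripper open.
Joint ranges: [-3.14, 3.14], [-1.21, 2.06], [-1.07, 1.41], [-3.16, 2.05], [-2.99, -0.16], [-3.1, 3.1]. Speed limits (rad/s): [2.79, 2.79, 3.14, 3.14, 3.14, 3.14].

## Interface

Orientations are given as [roll, pitch, yaw] about the fixed x, y, z axes, in that order (R = Rz(yaw) Ry(pitch) Rx(roll)).
In Python, from workcell import sensors, eyes, order gives the robot as it stands. The module is installed in compiled form; this text tells all that it offers.
- The arm moves only by the tool step_arm, never from a script. Its argument "commands" is a list of rows, each a list of 6 numbers: the shift along the tool's x, y, z in m, then the turn, a rotation vector about the tool's x, y, z in rad. In form: [[x, y, z, ax, ay, az], ...]. A call has 1 to 20 rows; each row shifts and turns the commanded pose from where the row before left it, along the tool's axes as they then stand; what a row does not reach is not made up. A row lasts 1/8 s, in which the tool goes at most 62.5 mm and 10.7 degrees, less where a joint would pass 70% of its speed; a pose out of reach is approached as far as the arm can. A call is refused whole if a number of a shift passes 0.0625 or a number of a turn 0.188, either way. A call with a gripper value outside its range is refused whole. "hand" is the opening in per cent of the stroke, from 0 (shut) to 100 (fully open), set as the call begins (left out, the last holds). The fingers move at their own pace and stop on an object; "newtons" is the grip in N (left out, the last holds). Time passes only in rows, so rows that do not move let the fingers close. It gives the time, the measured TCP pose, the force and the opening at its end, in the units of the state.
- sensors.sense(): the state, without advancing time (a new reading comes with each control period).
- eyes.camera(name): name is "side" or "top"; returns the picture (480x640x3 uint8, blue, green, red); there is no depth.
- eyes.calibration(name): a dict with "K" (3x3 intrinsics, pixels), "cam_to_world" (4x4, takes a point from camera to world coordinates). Camera axes: x right, y down, z forward; pixel columns grow to the right and rows downward; lengths in m; the calibration is good to about 2 mm. A picture is of the moment at which its call begins. calibration takes no time and is no camera call.
- order.job_done(): hands the job in, once; it reports no verdict.
The state is a dict: "t": time; "qpos": joint angles; "joint_velocities": joint speeds; "joint_efforts": joint torques, N m; "ee_pos": TCP position; "eef_rot": TCP orientation; "contact_force": force on the tool from outside, world axes, zero at the start; "wrist_torque": the same for the moment, N m; "width": opening from 0.0 (shut) to 1.0 (fully open).
Only numpy, scipy, OpenCV 4.12 (cv2) and the standard library are available. Lean on these libraries where they do the work, as an engineer would, in place of code of your own. Each camera call takes 0.05 s, during which the arm holds its last target.

## Working session

There is one attempt and no reset: what is moved stays moved. The work goes in short steps, Python scripts to look and compute and a tool call to move; the robot and the scene stay as the last step left them, time stands still between calls to the robot, and variables do not carry over. Pictures are saved under pics/ and viewed, and the job is handed in when it is done.

Besides the shell and the picture viewer there is one more tool, called as name(argument=value, ...), one argument or row to a line, values as JSON. step_arm: Moves the arm, as the interface text tells. Its arguments: {"type":"object","properties":{"commands":{"type":"array","items":{"type":"array","items":{"type":"number"}}},"hand":{"type":"number"},"newtons":{"type":"number"}},"required":["commands"]}

```bash
mkdir -p pics; python3 - <<'E'
from workcell import sensors, eyes, order
import cv2, numpy as np
np.set_printoptions(precision=4,suppress=True)
print(sensors.sense())
for n in ("side","top"):
    cv2.imwrite(f"pics/{n}0.png",eyes.camera(n)); c=eyes.calibration(n); print(n,c["K"],c["cam_to_world"])
E
```

```text
{'t': 0.0, 'qpos': array([ 1.5856,  0.3856,  0.0066, -0.0005, -1.194 , -0.2586]), 'joint_velocities': array([-0.0001,  0.0016,  0.0008, -0.    , -0.0006,  0.0003]), 'joint_efforts': array([  0.0005, -39.2287,  18.8396,   4.1861,  -0.0048,   0.    ]), 'ee_pos': array([0.1507, 0.6059, 0.2302]), 'eef_rot': array([-3.1415, -0.0022, -1.8148]), 'contact_force': array([-0.0541,  0.1948,  0.1892]), 'wrist_torque': array([-0.0312, -0.0107,  0.0452]), 'width': 1.0005644941341294}
side [[605.6132   0.     324.0413]
 [  0.     605.6132 235.5628]
 [  0.       0.       1.    ]] [[-0.7002 -0.441   0.5615 -0.1001]
 [-0.7139  0.4242 -0.5571  0.7154]
 [ 0.0074 -0.7909 -0.6119  0.9529]
 [ 0.      0.      0.      1.    ]]
top [[486.3759   0.     314.5923]
 [  0.     486.3759 233.1913]
 [  0.       0.       1.    ]] [[ 0.021  -0.9984  0.0533  0.5306]
 [-0.9997 -0.0202  0.0169 -0.0116]
 [-0.0158 -0.0536 -0.9984  1.0886]
 [ 0.      0.      0.      1.    ]]
```

View pics/side0.png

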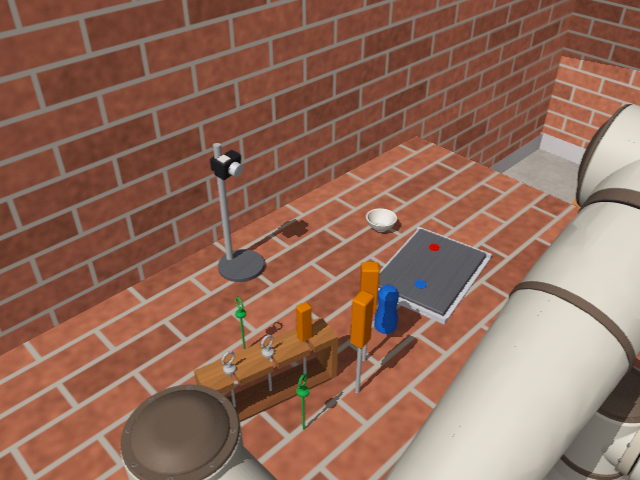

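View pics/top0.png

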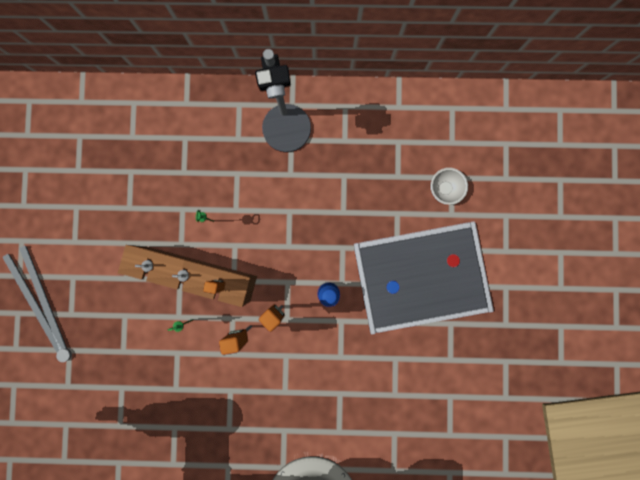

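```bash
python3 - <<'E'
import cv2
a=cv2.imread("pics/side0.png")[230:440,180:420]; b=cv2.imread("pics/top0.png")[190:370,100:360]
cv2.imwrite("pics/c1.png",cv2.resize(a,None,fx=3,fy=2.8,interpolation=cv2.INTER_CUBIC)[:600,:800])
cv2.imwrite("pics/c2.png",cv2.resize(b,None,fx=3,fy=3,interpolation=cv2.INTER_CUBIC))
b=cv2.imread("pics/top0.png")[30:170,220:400]
a=cv2.imread("pics/side0.png")[130:290,190:290]
cv2.imwrite("pics/c3.png",cv2.resize(b,None,fx=4,fy=4,interpolation=cv2.INTER_CUBIC))
cv2.imwrite("pics/c4.png",cv2.resize(a[:80],None,fx=7,fy=7,interpolation=cv2.INTER_CUBIC))
E
```

```text
(no output)
```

View pics/c1.png

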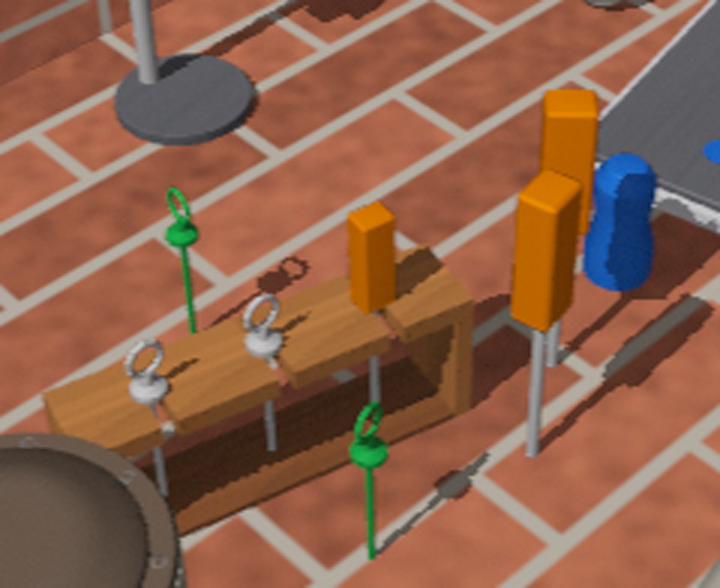

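View pics/c2.png

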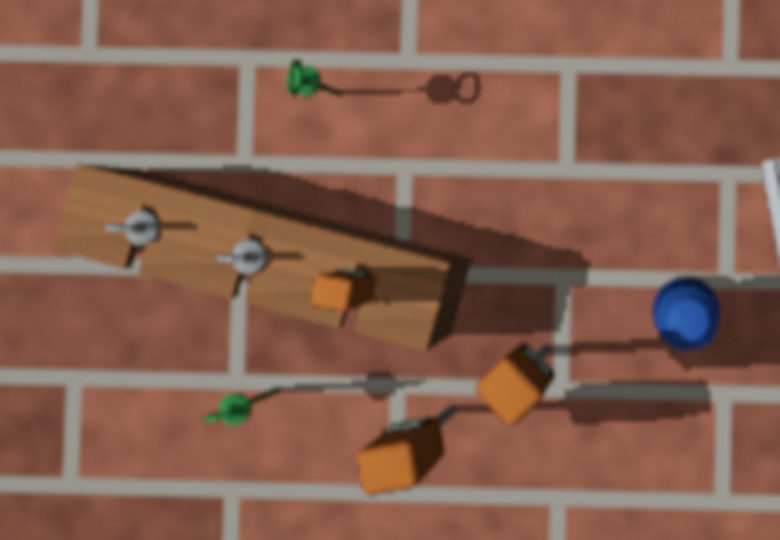

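View pics/c3.png

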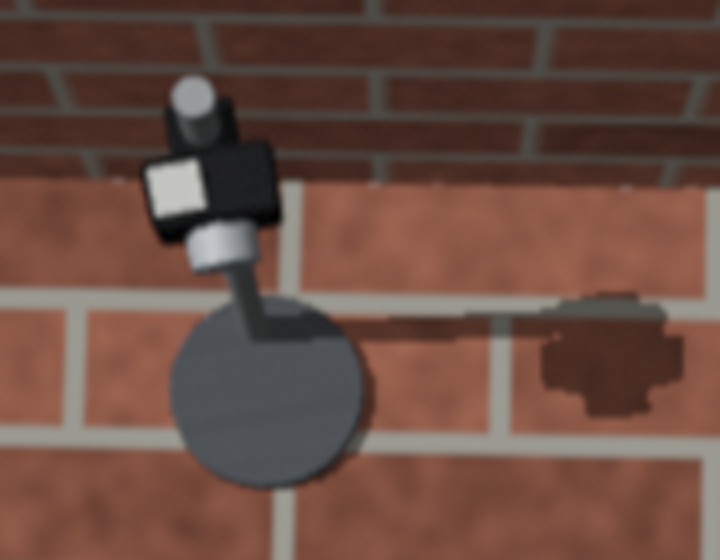

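View pics/c4.png

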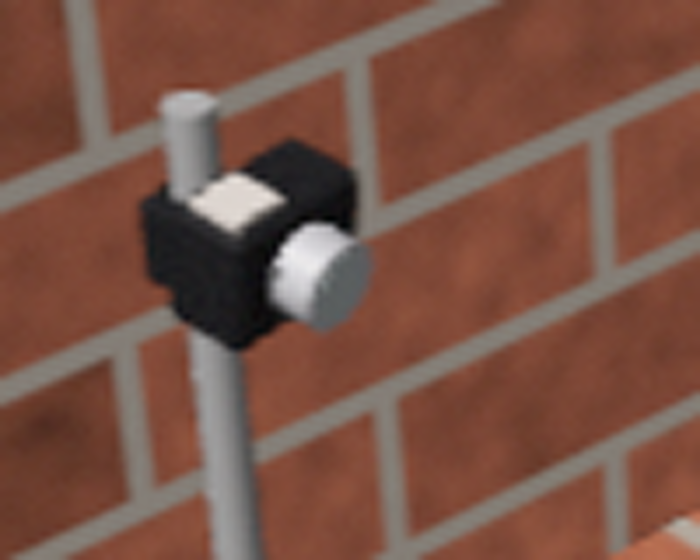

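```bash
python3 - <<'E'
import cv2
def crop(n,x0,y0,w,h,f,out):
    a=cv2.imread(f"pics/{n}0.png")[y0:y0+h,x0:x0+w]
    a=cv2.resize(a,None,fx=f,fy=f,interpolation=cv2.INTER_CUBIC)
    a=cv2.convertScaleAbs(a,alpha=1.4,beta=20)
    for i in range(0,w,5):
        cv2.line(a,(i*f,0),(i*f,6 if i%10 else 14),(0,255,255),1)
        if i%10==0: cv2.putText(a,str(x0+i),(i*f,26),0,.4,(0,255,255),1)
    for i in range(0,h,5):
        cv2.line(a,(0,i*f),(6 if i%10 else 14,i*f),(0,255,255),1)
        if i%10==0: cv2.putText(a,str(y0+i),(16,i*f+4),0,.4,(0,255,255),1)
    cv2.imwrite(out,a)
crop("top",250,45,50,60,10,"pics/d1.png")
crop("side",200,140,55,45,14,"pics/d2.png")
E
```

```text
(no output)
```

View pics/d1.png

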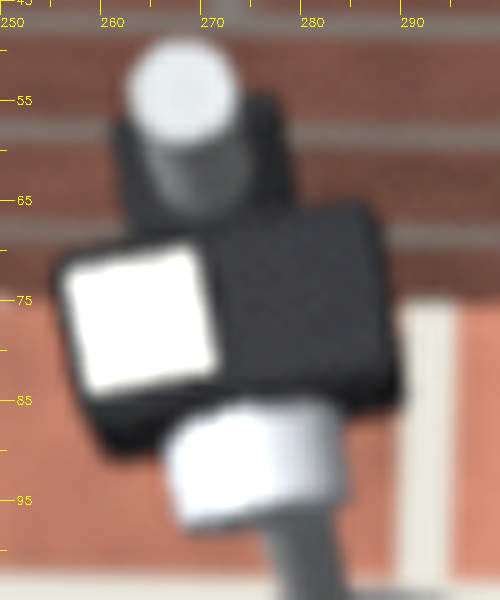

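View pics/d2.png

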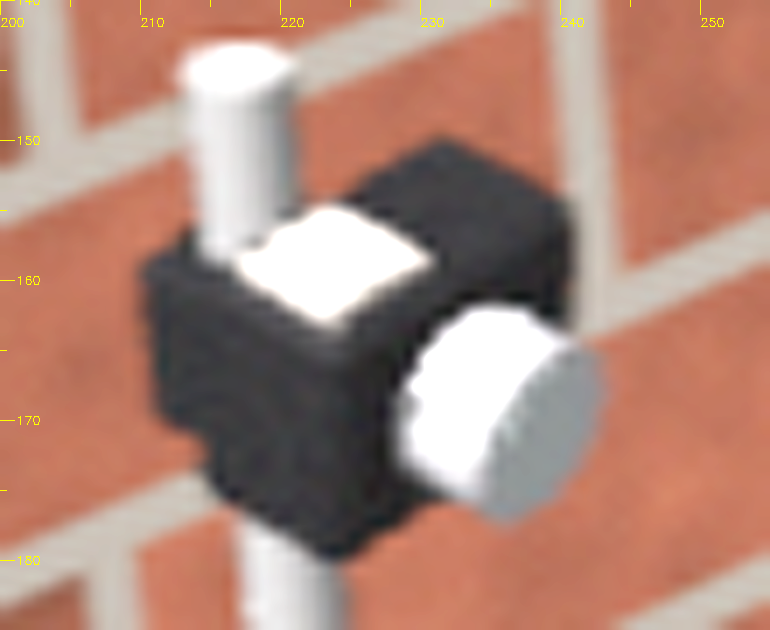

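```bash
cat > h.py <<'E'
import numpy as np, cv2
from workcell import sensors, eyes, order
np.set_printoptions(precision=4,suppress=True)
C={n:eyes.calibration(n) for n in("side","top")}
def ray(n,p):
    K,T=C[n]["K"],C[n]["cam_to_world"]
    d=T[:3,:3]@np.linalg.solve(K,[p[0],p[1],1.]); return T[:3,3],d/np.linalg.norm(d)
def onz(n,p,z):
    o,d=ray(n,p); return o+d*(z-o[2])/d[2]
def tri(ps,pt):
    A=[];b=[]
    rs=[ray("side",ps),ray("top",pt)]
    for o,d in rs:
        P=np.eye(3)-np.outer(d,d);A.append(P);b.append(P@o)
    x=np.linalg.lstsq(np.vstack(A),np.hstack(b),rcond=None)[0]
    e=[np.linalg.norm((np.eye(3)-np.outer(d,d))@(x-o)) for o,d in rs]
    return x,max(e)*1000
def proj(n,X):
    T=np.linalg.inv(C[n]["cam_to_world"]); c=T[:3,:3]@X+T[:3,3]; u=C[n]["K"]@c; return u[:2]/u[2]
E
python3 - <<'E'
from h import *
from scipy.optimize import brentq
L=tri((238.3,171.0),(276.4,95.0)); print("lens",L)
S=dict(BR=(223,154.5),FR=(231,158.5),FL=(222.7,163),BL=(216.5,158.5))
T=dict(BL=(256.3,72.3),BR=(269.5,69.8),FR=(271.8,81.5),FL=(259,84.5))
P={k:tri(S[k],T[k]) for k in S}
for k in P: print(k,P[k])
for a,b in(("BL","FL"),("BR","FR"),("FL","FR"),("BL","BR")):
    print(a,b,P[b][0]-P[a][0],np.linalg.norm(P[b][0]-P[a][0]))
B=[tri((223.5,165.5),(259.5,88)),tri((240.5,156),(289.3,83)),tri((231.5,150.5),(286.3,65.5)),tri((210.5,159.5),(255.5,72))]
for b in B: print("box",b)
def nrm(n,a,b): return np.cross(ray(n,a)[1],ray(n,b)[1])
# yaw by y edges
for n,a,b in [("top",(260.5,91),(290,85.5)),("top",(268.3,98),(284.5,94.8)),("top",(259,84.5),(271.8,81.5)),("top",(256.3,72.3),(269.5,69.8)),("side",(223.5,165.5),(240.5,156)),("side",(223.3,180),(231,175.5))]:
    m=nrm(n,a,b); print("yaw",n,np.arctan(m[1]/m[0]))
E
```

```text
lens (array([0.8084, 0.0721, 0.2744]), np.float64(0.1862041911321771))
BR (array([0.8413, 0.0824, 0.3044]), np.float64(1.1763914381771479))
FR (array([0.822 , 0.0777, 0.3013]), np.float64(0.12101010208186642))
FL (array([0.8183, 0.1001, 0.3006]), np.float64(1.868087836715194))
BL (array([0.8359, 0.1036, 0.3057]), np.float64(0.755612349852756))
BL FL [-0.0176 -0.0035 -0.0051] 0.018678784676072948
BR FR [-0.0193 -0.0047 -0.003 ] 0.02009166552984559
FL FR [ 0.0037 -0.0224  0.0007] 0.022680849943705773
BL BR [ 0.0054 -0.0212 -0.0013] 0.021901865508983265
box (array([0.8147, 0.1003, 0.296 ]), np.float64(2.668040692748268))
box (array([0.8234, 0.0502, 0.2952]), np.float64(1.5976831690146047))
box (array([0.8502, 0.0547, 0.2997]), np.float64(0.33655141734072525))
box (array([0.8422, 0.1091, 0.3011]), np.float64(5.674183484053374))
yaw top 0.20298464598477003
yaw top 0.21397282864728193
yaw top 0.2497014350382767
yaw top 0.20566153406241447
yaw side 0.12634054109420056
yaw side 0.1312848164264925
```

```bash
python3 - <<'E'
from h import *
from scipy.optimize import brentq
from scipy.spatial.transform import Rotation as Ro
def nrm(n,a,b): return np.cross(ray(n,a)[1],ray(n,b)[1])
for yaw in (0.17,0.21,0.25):
  out=[]
  for ax,a,b in [(0,(223,154.5),(231,158.5)),(0,(216.5,158.5),(222.7,163)),(0,(231.5,150.5),(240.5,155.5)),(0,(210.5,160),(223.5,165.8)),(0,(214.5,174.5),(223.3,180)),(0,(229.5,173.5),(236,177.3)),(0,(235,162),(240.5,164.5)),(2,(223.5,165.8),(223.5,180))]:
    m=nrm("side",a,b)
    # pitch t: camera x axis=(cos yaw cos t, sin yaw cos t, sin t): R=Rz Ry(-t)
    f=lambda t: m@ (Ro.from_euler("xyz",[0,-t,yaw]).as_matrix()[:,ax])
    ts=np.linspace(-.5,1,300); v=[f(t) for t in ts]
    r=[brentq(f,ts[i],ts[i+1]) for i in range(299) if v[i]*v[i+1]<0]
    out.append((ax,np.round(r,3)))
  print(yaw,out)
# aspect of base of the post
for p in [(287,127.5)]: print("base",onz("top",p,0.0),onz("top",p,0.01))
E
```

```text
0.17 [(0, array([0.08])), (0, array([0.276])), (0, array([0.136])), (0, array([0.022])), (0, array([0.174])), (0, array([0.144])), (0, array([0.037])), (2, array([0.127]))]
0.21 [(0, array([0.116])), (0, array([0.318])), (0, array([0.172])), (0, array([0.057])), (0, array([0.216])), (0, array([0.184])), (0, array([0.072])), (2, array([0.123]))]
0.25 [(0, array([0.151])), (0, array([0.358])), (0, array([0.208])), (0, array([0.092])), (0, array([0.257])), (0, array([0.223])), (0, array([0.107])), (2, array([0.119]))]
base [0.8276 0.0745 0.    ] [0.8249 0.0737 0.01  ]
```

```bash
python3 - <<'E'
from h import *
from scipy.spatial.transform import Rotation as Ro
f=8
def quad(n,x0,y0,w,h,thr):
    g=cv2.cvtColor(cv2.imread(f"pics/{n}0.png"),cv2.COLOR_BGR2GRAY)[y0:y0+h,x0:x0+w]
    g=cv2.resize(g,None,fx=f,fy=f,interpolation=cv2.INTER_LINEAR)
    m=(g>thr).astype(np.uint8)
    cs,_=cv2.findContours(m,cv2.RETR_EXTERNAL,cv2.CHAIN_APPROX_NONE)
    return cs,g
def lines(c,n,x0,y0):
    pts=c[:,0].astype(float)
    ap=cv2.approxPolyDP(c,0.06*cv2.arcLength(c,True),True)[:,0]
    print(n,len(ap),"corners",((ap+.5)/f-.5+[x0,y0]).round(1).tolist())
    L=[]
    k=len(ap)
    for i in range(k):
        a,b=ap[i].astype(float),ap[(i+1)%k].astype(float);d=b-a;l=np.hypot(*d);d/=l
        s=(pts-a)@d; e=np.abs((pts-a)@[-d[1],d[0]])
        q=pts[(s>.2*l)&(s<.8*l)&(e<8)]
        vx,vy,px,py=cv2.fitLine(q.astype(np.float32),cv2.DIST_L2,0,.01,.01).ravel()
        L.append((np.array([(px+.5)/f-.5+x0,(py+.5)/f-.5+y0]),np.array([vx,vy])))
    X=[]
    for i in range(k):
        (p,d),(q,e)=L[i],L[(i+1)%k]
        t=np.linalg.solve(np.c_[d,-e],q-p); X.append(p+t[0]*d)
    return np.array(X)
for n,x0,y0,w,h in (("top",252,66,24,22),("side",214,152,20,14)):
    for thr in (120,140,160):
        cs,g=quad(n,x0,y0,w,h,thr)
        cs=[c for c in cs if cv2.contourArea(c)>2000]
        for c in cs: print(thr,cv2.contourArea(c)/64,lines(c,n,x0,y0).round(2).tolist())
E
```

```text
top 4 corners [[268.2, 69.8], [256.7, 72.1], [258.9, 83.4], [270.6, 81.1]]
120 152.203125 [[256.05999755859375, 71.6500015258789], [258.4800109863281, 83.7300033569336], [270.9800109863281, 81.26000213623047], [268.7099914550781, 69.69999694824219]]
top 4 corners [[268.1, 70.1], [257.1, 72.1], [259.1, 83.2], [270.3, 80.9]]
140 138.015625 [[256.4100036621094, 71.87000274658203], [258.70001220703125, 83.3499984741211], [270.6400146484375, 81.0199966430664], [268.4800109863281, 70.08999633789062]]
top 4 corners [[268.1, 70.6], [256.9, 72.9], [259.1, 82.7], [269.9, 80.9]]
160 121.9609375 [[256.82000732421875, 72.23999786376953], [259.010009765625, 82.95999908447266], [270.1700134277344, 80.68000030517578], [268.239990234375, 70.4800033569336]]
side 3 corners [[213.6, 151.6], [221.9, 162.4], [229.8, 158.2]]Traceback (most recent call last):
  File "<stdin>", line 31, in <module>
  File "<stdin>", line 20, in lines
cv2.error: OpenCV(4.12.0) /io/opencv/modules/imgproc/src/linefit.cpp:50: error: (-215:Assertion failed) count > 0 in function 'fitLine2D_wods'
```

```bash
python3 - <<'E'
from h import *
f=8
def lines(c,x0,y0):
    pts=c[:,0].astype(float); ap=cv2.approxPolyDP(c,0.06*cv2.arcLength(c,True),True)[:,0]
    L=[];k=len(ap)
    for i in range(k):
        a,b=ap[i].astype(float),ap[(i+1)%k].astype(float);d=b-a;l=np.hypot(*d);d/=l
        s=(pts-a)@d; e=np.abs((pts-a)@[-d[1],d[0]])
        q=pts[(s>.2*l)&(s<.8*l)&(e<10)]
        vx,vy,px,py=cv2.fitLine(q.astype(np.float32),cv2.DIST_L2,0,.01,.01).ravel()
        L.append((np.array([(px+.5)/f-.5+x0,(py+.5)/f-.5+y0]),np.array([vx,vy])))
    X=[]
    for i in range(k):
        (p,d),(q,e)=L[i],L[(i+1)%k]
        t=np.linalg.solve(np.c_[d,-e],q-p); X.append(p+t[0]*d)
    return np.array(X)
def get(n,x0,y0,w,h,thr):
    im=cv2.imread(f"pics/{n}0.png")
    if n=="side":
        cv2.fillPoly(im,[np.array([[205,140],[222,140],[222,153],[214,159],[205,165]])],(40,40,40))
        cv2.fillPoly(im,[np.array([[222,140],[245,140],[245,156],[231,154],[224,152]])],(40,40,40))
    g=cv2.cvtColor(im,cv2.COLOR_BGR2GRAY)[y0:y0+h,x0:x0+w]
    g=cv2.resize(g,None,fx=f,fy=f,interpolation=cv2.INTER_LINEAR)
    cs,_=cv2.findContours((g>thr).astype(np.uint8),cv2.RETR_EXTERNAL,cv2.CHAIN_APPROX_NONE)
    return lines(max(cs,key=cv2.contourArea),x0,y0)
for thr in (120,140):
    t=get("top",252,66,24,22,thr); s=get("side",214,150,20,15,thr)
    print(s.round(2).tolist())
    c=t.mean(0)
    o=lambda P,k:P[np.argsort(k(P))]
    if len(s)!=4: continue
    # top: BL,FL,FR,BR order as found (ccw)
    BL,FL,FR,BR=t
    i=np.argmin(s[:,0]);sBL=s[i];sFR=s[np.argmax(s[:,0])];sFL=s[np.argmax(s[:,1])];sBR=s[np.argmin(s[:,1])]
    X={k:tri(a,b) for k,a,b in (("BL",sBL,BL),("FL",sFL,FL),("FR",sFR,FR),("BR",sBR,BR))}
    for k in X: print(k,*X[k])
    x=(X["BL"][0]+X["BR"][0]-X["FL"][0]-X["FR"][0])/2; y=(X["BL"][0]+X["FL"][0]-X["BR"][0]-X["FR"][0])/2
    print("x",x,"y",y,"yaw",np.arctan2(x[1],x[0]),np.arctan2(-y[0],y[1]),"pitch",np.arctan2(x[2],np.hypot(*x[:2])), np.cross(x,y)/np.linalg.norm(np.cross(x,y)))
E
```

```text
[[215.4199981689453, 158.5500030517578], [222.5800018310547, 162.7899932861328], [230.36000061035156, 157.72000122070312], [222.89999389648438, 153.72999572753906]]
BL [0.8377 0.1045 0.305 ] 1.2920668393379342
FL [0.8189 0.1005 0.3012] 1.326887412922234
FR [0.8217 0.079  0.3038] 0.4114436415572358
BR [0.8403 0.0833 0.3071] 1.036602190769486
x [0.0187 0.0041 0.0035] y [-0.0027  0.0214 -0.0023] yaw 0.2181273895646398 0.12432365315786399 pitch 0.18263171710215478 [-0.2024  0.0803  0.976 ]
[[215.80999755859375, 158.52999877929688], [222.5500030517578, 162.52000427246094], [230.00999450683594, 157.6999969482422], [222.85000610351562, 153.91000366210938]]
BL [0.8373 0.1039 0.305 ] 1.2333600883642284
FL [0.8195 0.1001 0.3015] 1.3295899373978854
FR [0.8221 0.0796 0.3039] 0.4420437311881325
BR [0.8397 0.0837 0.307 ] 1.1330692091010146
x [0.0177 0.0039 0.0033] y [-0.0025  0.0203 -0.0022] yaw 0.2192218829692316 0.12296109718812724 pitch 0.180723404880191 [-0.2008  0.081   0.9763]
```

```bash
python3 - <<'E'
from h import *
t=cv2.imread("pics/top0.png");s=cv2.imread("pics/side0.png")
H=lambda im,lo,hi:cv2.inRange(cv2.cvtColor(im,cv2.COLOR_BGR2HSV),lo,hi)
def blobs(im,n,lo,hi,amin=25):
    m=H(im,lo,hi)
    cs,_=cv2.findContours(m,cv2.RETR_EXTERNAL,cv2.CHAIN_APPROX_NONE)
    for c in cs:
        if cv2.contourArea(c)>amin:
            r=cv2.minAreaRect(c);M=cv2.moments(c);print(n,cv2.contourArea(c),"cent",(round(M['m10']/M['m00'],1),round(M['m01']/M['m00'],1)),"rect",np.round(cv2.boxPoints(r),1).tolist())
for n,im in(("top",t),("side",s)):
    print("orange");blobs(im,n,(8,200,120),(20,255,255))
    print("red");blobs(im,n,(0,230,120),(4,255,255));blobs(im,n,(174,200,100),(180,255,255))
    print("blue");blobs(im,n,(100,150,80),(125,255,255))
def crop(n,x0,y0,w,h,f,out):
    a=cv2.imread(f"pics/{n}0.png")[y0:y0+h,x0:x0+w]
    a=cv2.resize(a,None,fx=f,fy=f,interpolation=cv2.INTER_CUBIC)
    a=cv2.convertScaleAbs(a,alpha=1.4,beta=20)
    for i in range(0,w,5):
        cv2.line(a,(i*f,0),(i*f,6 if i%10 else 14),(0,255,255),1)
        if i%10==0: cv2.putText(a,str(x0+i),(i*f,26),0,.4,(0,255,255),1)
    for i in range(0,h,5):
        cv2.line(a,(0,i*f),(6 if i%10 else 14,i*f),(0,255,255),1)
        if i%10==0: cv2.putText(a,str(y0+i),(16,i*f+4),0,.4,(0,255,255),1)
    cv2.imwrite(out,a)
crop("top",195,270,90,90,6,"pics/e1.png")
crop("top",110,235,150,75,5,"pics/e2.png")
crop("side",290,255,100,100,6,"pics/e3.png")
E
```

```text
orange
red
blue
top 267.0 cent (327.5, 294.2) rect [[318.0, 285.0], [336.0, 285.0], [336.0, 304.0], [318.0, 304.0]]
top 100.0 cent (392.5, 286.6) rect [[387.0, 281.0], [398.0, 281.0], [398.0, 292.0], [387.0, 292.0]]
orange
side 483.5 cent (303.4, 321.4) rect [[296.0, 302.0], [311.0, 302.0], [311.0, 341.0], [296.0, 341.0]]
side 1300.5 cent (363.8, 300.9) rect [[346.8999938964844, 345.5], [357.70001220703125, 259.70001220703125], [381.20001220703125, 262.6000061035156], [370.3999938964844, 348.3999938964844]]
red
side 38.0 cent (434.0, 247.1) rect [[430.0, 244.0], [438.0, 244.0], [438.0, 250.0], [430.0, 250.0]]
blue
side 856.0 cent (386.5, 309.5) rect [[373.79998779296875, 332.29998779296875], [377.1000061035156, 284.0], [398.70001220703125, 285.5], [395.3999938964844, 333.79998779296875]]
side 63.0 cent (420.0, 283.6) rect [[415.0, 280.0], [425.0, 280.0], [425.0, 287.0], [415.0, 287.0]]
```

View pics/e1.png

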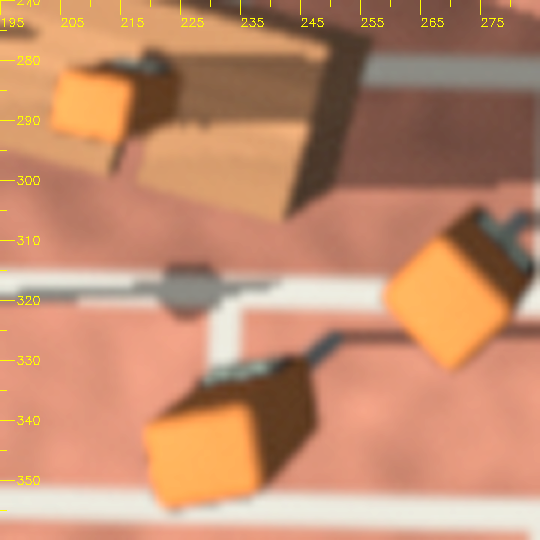

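View pics/e2.png

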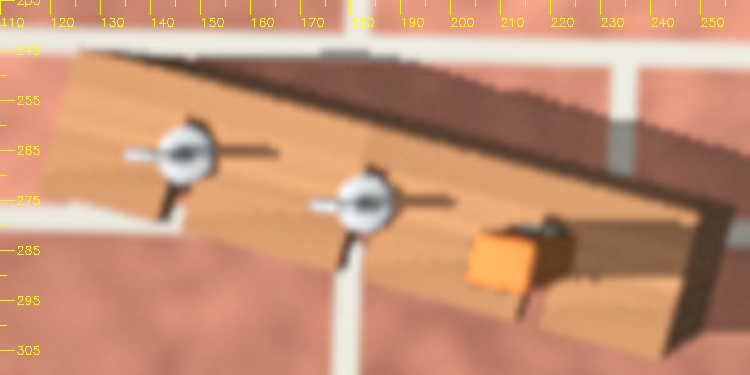

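View pics/e3.png

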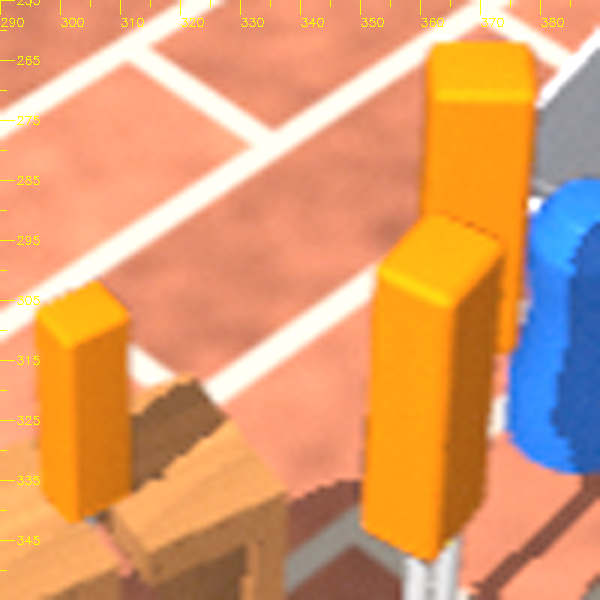

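```bash
python3 - <<'E'
from h import *
print("probe top",onz("top",(209.2,287),.195))
q=[onz("top",p,.195) for p in((203.5,281),(216.5,282.5),(214.5,293.5),(202.5,290.5))]
print(np.array(q))
print("tri top", tri((303.5,307),(209.2,287)))
a,b=onz("top",(145,266),.125),onz("top",(181,275.5),.125);d=a-b;print("skewers",a,b,np.linalg.norm(d),"pred probe",b-d, "yaw",np.arctan2(-d[0],d[1]))
# rack edges, top z .115
c=[onz("top",p,.115) for p in((126,245.5),(246.5,277.5),(241.5,307),(119,275))]; print("rack",np.array(c),np.mean(c,0)); e=c[0]-c[1];print(np.arctan2(-e[0],e[1]),np.linalg.norm(e))
# probe underside by side view bottom corner (301,341)
print("bottom", onz("side",(301.5,341.5),.115))
print("decoyA", tri((363,297),(230,345)))
print("decoyB", tri((369,266),(270,319.5)))
for n,ps,pt in(("red",(434,247.1),(453.3,261)),("blue",(420,283.6),(392.5,286.6))):
    print(n,onz("side",ps,.023),onz("top",pt,.023))
g=[onz("top",p,.02) for p in((357,247),(473,225),(491,311),(373,331))];print("griddle",np.array(g))
print("grinder",tri((388,287),(326,297)),onz("top",(330,292),.0))
print("bowl",onz("top",(449.5,187),.03))
print("green", onz("top",(202,216),.12), onz("top",(177,326),.12))
im=cv2.imread("pics/top0.png");
for p in((453,261),(392,286)): print(im[p[1],p[0]], cv2.cvtColor(im[p[1]:p[1]+1,p[0]:p[0]+1],cv2.COLOR_BGR2HSV))
m=cv2.inRange(cv2.cvtColor(im,cv2.COLOR_BGR2HSV),(0,215,90),(5,255,255))[240:280,430:480]; print(np.argwhere(m).mean(0)+[240,430],m.sum()/255)
E
```

```text
probe top [0.4755 0.1949 0.195 ]
[[0.4862 0.2057 0.195 ]
 [0.484  0.1817 0.195 ]
 [0.4638 0.1847 0.195 ]
 [0.4688 0.207  0.195 ]]
tri top (array([0.475 , 0.1952, 0.1925]), np.float64(0.3859998321717815))
skewers [0.5099 0.3405 0.125 ] [0.4926 0.2679 0.125 ] 0.07457527300018961 pred probe [0.4754 0.1954 0.125 ] yaw -0.23362798497966683
rack [[0.55   0.3842 0.115 ]
 [0.4911 0.1392 0.115 ]
 [0.4323 0.1475 0.115 ]
 [0.4905 0.3959 0.115 ]] [0.491  0.2667 0.115 ]
-0.23604828238675515 0.252086969574855
bottom [0.4698 0.2059 0.115 ]
decoyA (array([0.3808, 0.144 , 0.2475]), np.float64(0.4039372188005976))
decoyB (array([0.4266, 0.077 , 0.248 ]), np.float64(1.4075751005445465))
red [ 0.5331 -0.2934  0.023 ] [ 0.5329 -0.2969  0.023 ]
blue [ 0.4738 -0.1636  0.023 ] [ 0.4745 -0.1655  0.023 ]
griddle [[ 0.5591 -0.0872  0.02  ]
 [ 0.6126 -0.3402  0.02  ]
 [ 0.4263 -0.3797  0.02  ]
 [ 0.3774 -0.1249  0.02  ]]
grinder (array([ 0.4557, -0.0207,  0.1157]), np.float64(0.25373584522230586)) [ 0.4583 -0.0302  0.    ]
bowl [ 0.6939 -0.2858  0.03  ]
green [0.6122 0.2313 0.12  ] [0.3925 0.2738 0.12  ]
[ 39  42 164] [[[  1 194 164]]]
[169  90  44] [[[109 189 169]]]
[nan nan] 0.0<stdin>:21: RuntimeWarning: Mean of empty slice.
  ret = um.true_divide(
```

```bash
cat >> h.py <<'E'
from scipy.spatial.transform import Rotation as Ro
def now():
    s=sensors.sense(); return s,np.array(s["ee_pos"]),Ro.from_euler("xyz",s["eef_rot"]).as_matrix()
def delta(target,Rt=None,n=1):
    s,p,R=now(); d=R.T@(np.array(target)-p); print("t",s["t"],"pos",p,"rot",s["eef_rot"],"F",s["contact_force"],"w",s["width"])
    print("shift total",d,"per row",d/n)
    if Rt is not None: print("rotvec",Ro.from_matrix(R.T@Rt).as_rotvec())
E
python3 -c "
from h import *
delta([.475,.195,.27],Ro.from_euler('xyz',[np.pi,0,-1.742]).as_matrix(),16)"
```

```text
t 0.1 pos [0.1507 0.606  0.2303] rot [-3.1415 -0.002  -1.8148] F [-0.2682  0.236  -0.2944] w 0.9986904111732932
shift total [ 0.3206 -0.414  -0.039 ] per row [ 0.02   -0.0259 -0.0024]
rotvec [-0.0001 -0.002  -0.0728]
```

step_arm(
  commands=[
    [0.01,-0.013,-0.0024,0,0,0],
    [0.02,-0.026,-0.0024,0,0,0],
    [0.02,-0.026,-0.0024,0,0,0],
    [0.02,-0.026,-0.0024,0,0,0],
    [0.02,-0.026,-0.0024,0,0,0],
    [0.02,-0.026,-0.0024,0,0,0],
    [0.02,-0.026,-0.0024,0,0,0],
    [0.02,-0.026,-0.0024,0,0,0],
    [0.02,-0.026,-0.0024,0,0,0],
    [0.02,-0.026,-0.0024,0,0,0],
    [0.02,-0.026,-0.0024,0,0,0],
    [0.02,-0.026,-0.0024,0,0,0],
    [0.02,-0.026,-0.0024,0,0,0],
    [0.02,-0.026,-0.0024,0,0,0],
    [0.02,-0.026,-0.0024,0,0,0],
    [0.02,-0.025,-0.0024,0,0,0],
    [0.0106,-0.012,0,0,0,-0.073],
    [0,0,0,0,0,0],
    [0,0,0,0,0,0],
  ],
  hand=60,
  newtons=60,
)

```text
t: 2.48
ee_pos: [0.4748, 0.1952, 0.2698]
eef_rot: [3.141, 0.0, -1.743]
contact_force: [0.2, -0.5, 0.2]
width: 0.598
```

```bash
python3 -c "
from h import *
delta([.475,.195,.156],Ro.from_euler('xyz',[np.pi,0,-1.742]).as_matrix(),6)
cv2.imwrite('pics/t1.png',eyes.camera('top'));cv2.imwrite('pics/s1.png',eyes.camera('side'))
a=cv2.imread('pics/t1.png')[200:400,120:380];b=cv2.imread('pics/s1.png')[180:400,220:440]
cv2.imwrite('pics/m1.png',np.hstack([cv2.resize(a,(400,400)),cv2.resize(b,(400,400))]))"
```

```text
t 2.475 pos [0.4748 0.1952 0.2698] rot [ 3.1414  0.0001 -1.7427] F [ 0.1684 -0.5148  0.1776] w 0.5978183853676386
shift total [ 0.0002 -0.0002  0.1138] per row [ 0.    -0.     0.019]
rotvec [ 0.0001  0.0001 -0.0007]
```

View pics/m1.png

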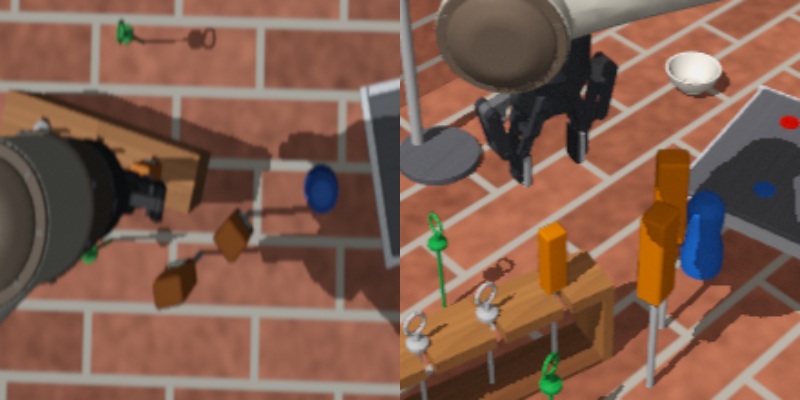

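step_arm(
  commands=[
    [0,0,0.015,0,0,0],
    [0,0,0.02,0,0,0],
    [0,0,0.02,0,0,0],
    [0,0,0.02,0,0,0],
    [0,0,0.02,0,0,0],
    [0,0,0.012,0,0,0],
    [0,0,0.007,0,0,0],
    [0,0,0,0,0,0],
  ],
)

```text
t: 3.58
ee_pos: [0.4751, 0.1955, 0.1554]
eef_rot: [3.141, -0.001, -1.741]
contact_force: [-0.6, 0.3, 0.1]
width: 0.599
```

```bash
python3 -c "
from h import *
delta([.475,.195,.156])
cv2.imwrite('pics/s2.png',eyes.camera('side'))
b=cv2.imread('pics/s2.png')[210:400,220:440]
cv2.imwrite('pics/m2.png',cv2.resize(b,None,fx=3,fy=3,interpolation=cv2.INTER_CUBIC))"
```

```text
t 3.575 pos [0.4751 0.1955 0.1554] rot [ 3.1412 -0.0005 -1.7414] F [-0.6458  0.2977  0.0814] w 0.5987135213912986
shift total [ 0.0005  0.     -0.0006] per row [ 0.0005  0.     -0.0006]
```

View pics/m2.png

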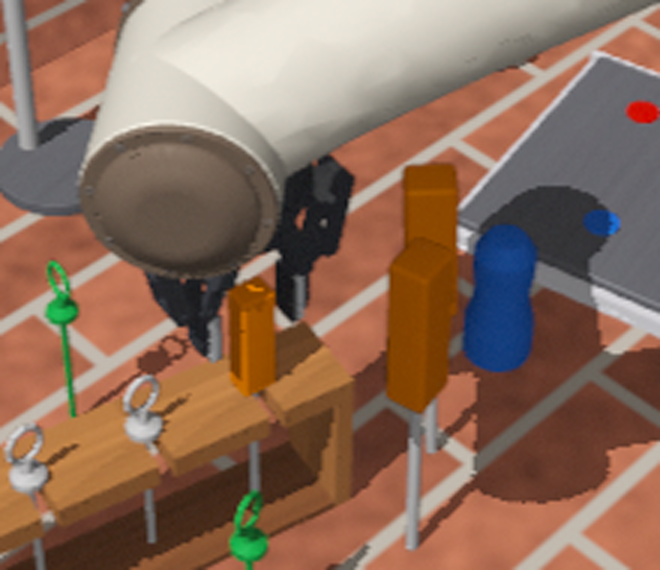

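step_arm(
  commands=[
    [0,0,0,0,0,0],
    [0,0,0,0,0,0],
    [0,0,0,0,0,0],
    [0,0,0,0,0,0],
    [0,0,0,0,0,0],
    [0,0,0,0,0,0],
  ],
  hand=0,
  newtons=60,
)

```text
t: 4.38
ee_pos: [0.4757, 0.1958, 0.1564]
eef_rot: [-3.14, 0.001, -1.741]
contact_force: [-1.0, 0.6, 5.7]
width: 0.274
```

```bash
python3 -c "
from h import *
delta([.475,.195,.156])
cv2.imwrite('pics/s3.png',eyes.camera('side'))
b=cv2.imread('pics/s3.png')[210:400,220:440]
cv2.imwrite('pics/m3.png',cv2.resize(b,None,fx=3,fy=3,interpolation=cv2.INTER_CUBIC))"
```

```text
t 4.375 pos [0.4757 0.1958 0.1564] rot [-3.1404  0.001  -1.7413] F [-1.0288  0.6257  5.6505] w 0.27410461146179665
shift total [0.0009 0.0005 0.0004] per row [0.0009 0.0005 0.0004]
```

View pics/m3.png

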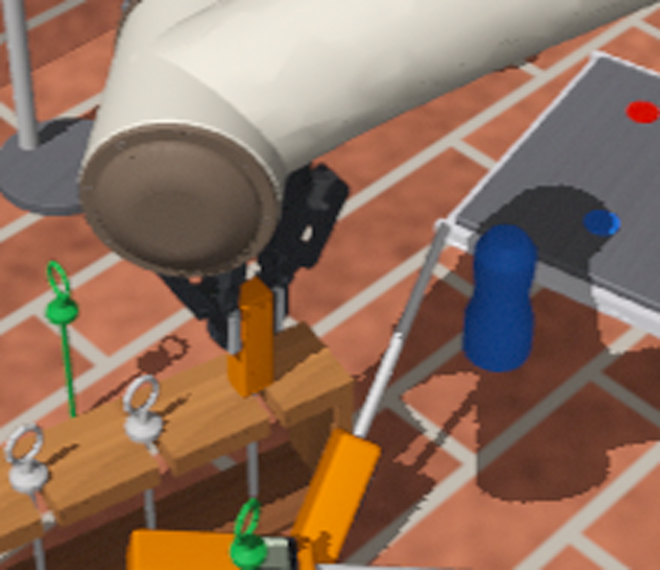

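View pics/s3.png

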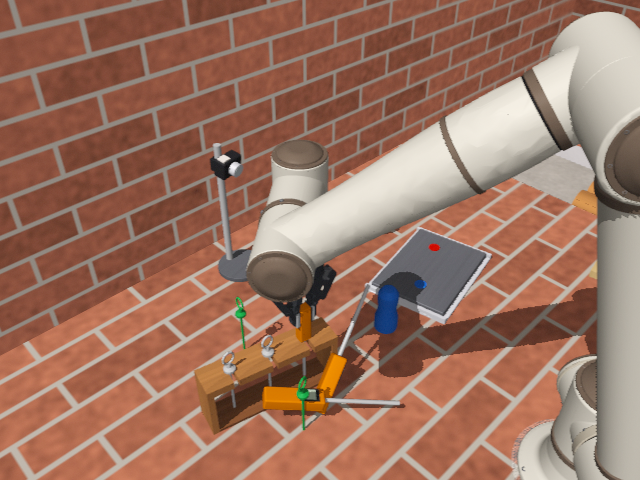

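```bash
python3 -c "
from h import *
cv2.imwrite('pics/t3.png',eyes.camera('top'))"
```

```text
(no output)
```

View pics/t3.png

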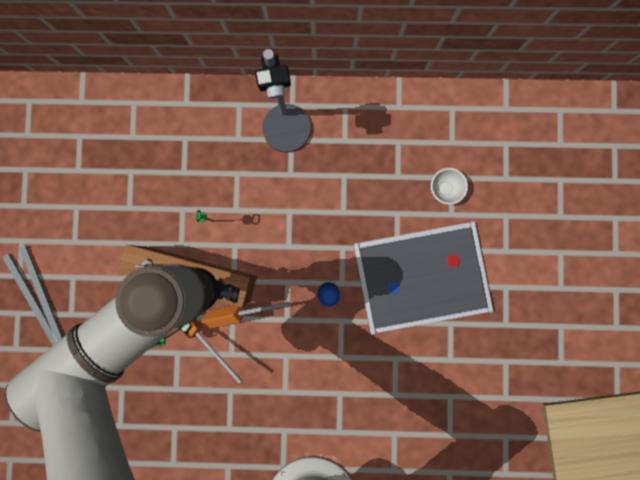

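```bash
python3 -c "
from h import *
print(sensors.sense())
print(tri((368.3,286),(318,302)), onz('side',(368.3,286),0), onz('top',(318,302),0))
print(tri((342,354),(240,313)))
cv2.imwrite('pics/t4.png',eyes.camera('top'));cv2.imwrite('pics/s4.png',eyes.camera('side'))
a=cv2.imread('pics/t4.png')[240:400,140:360];b=cv2.imread('pics/s4.png')[250:420,240:420]
cv2.imwrite('pics/m4.png',np.hstack([cv2.resize(a,(400,300)),cv2.resize(b,(400,378))[:300]]))
cv2.imwrite('pics/m4.png',cv2.resize(a,None,fx=3.5,fy=3.5))"
```

```text
{'t': 4.475, 'qpos': array([ 0.7065,  0.2681, -0.3701,  0.0004, -0.931 ,  0.6936]), 'joint_velocities': array([-0.0011,  0.0013, -0.001 , -0.0001, -0.0007, -0.0002]), 'joint_efforts': array([ -0.3685, -28.0075,  14.4588,   3.1633,  -0.0322,  -0.0024]), 'ee_pos': array([0.4757, 0.1958, 0.1564]), 'eef_rot': array([-3.1404,  0.001 , -1.7413]), 'contact_force': array([0.0441, 0.5633, 5.2638]), 'wrist_torque': array([ 0.255 ,  0.1671, -0.0426]), 'width': 0.2748363537409769}
(array([0.4607, 0.0074, 0.1331]), np.float64(18.210118266331456)) [ 0.5664 -0.0922  0.    ] [ 0.4356 -0.004   0.    ]
(array([0.416 , 0.1545, 0.0841]), np.float64(1.0652642773523266))
```

View pics/m4.png

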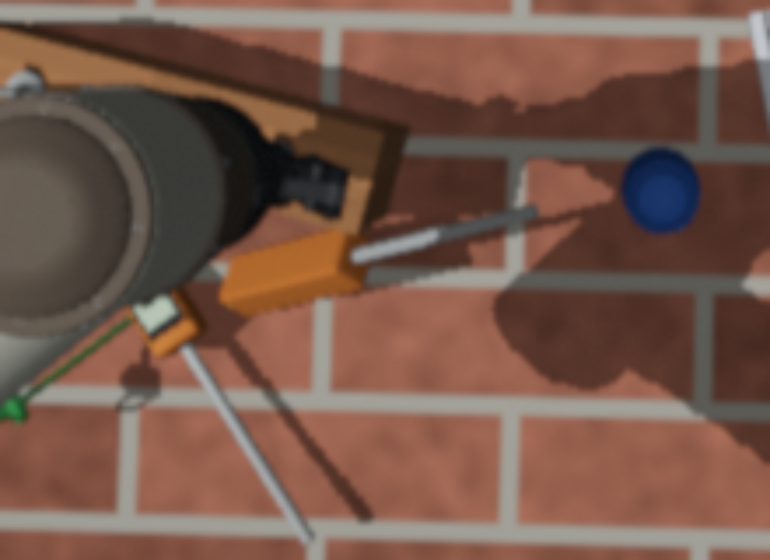

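step_arm(
  commands=[
    [0,0,-0.005,0,0,0],
    [0,0,-0.01,0,0,0],
    [0,0,-0.015,0,0,0],
    [0,0,-0.02,0,0,0],
    [0,0,-0.02,0,0,0],
    [0,0,-0.02,0,0,0],
    [0,0,-0.02,0,0,0],
    [0,0,-0.02,0,0,0],
    [0,0,-0.02,0,0,0],
    [0,0,0,0,0,0],
  ],
)

```text
t: 5.82
ee_pos: [0.4758, 0.1958, 0.3079]
eef_rot: [-3.138, 0.003, -1.742]
contact_force: [-0.4, -0.1, -0.8]
width: 0.275
```

```bash
python3 -c "
from h import *
delta([.5329,-.296,.30])
cv2.imwrite('pics/t5.png',eyes.camera('top'));cv2.imwrite('pics/s5.png',eyes.camera('side'))
b=cv2.imread('pics/s5.png')[190:420,220:440]
cv2.imwrite('pics/m5.png',cv2.resize(b,None,fx=2.6,fy=2.6,interpolation=cv2.INTER_CUBIC))"
```

```text
t 5.825 pos [0.4758 0.1958 0.3079] rot [-3.1385  0.0033 -1.7415] F [-0.4271 -0.0623 -0.7766] w 0.2745307751042721
shift total [ 0.475  -0.1398  0.0068] per row [ 0.475  -0.1398  0.0068]
```

View pics/m5.png

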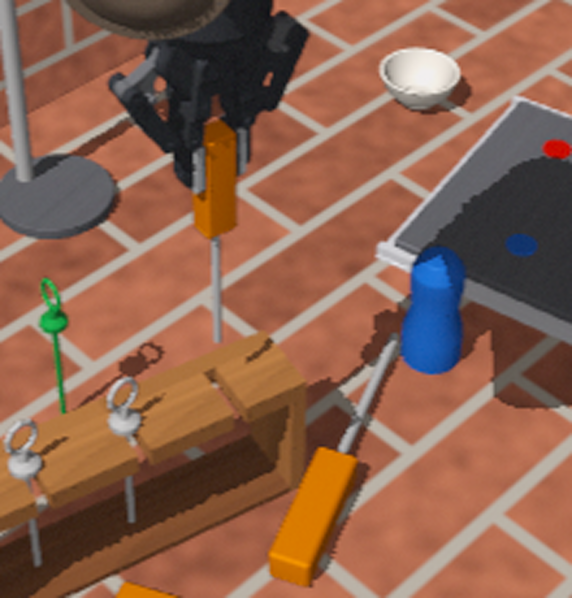

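View pics/t5.png

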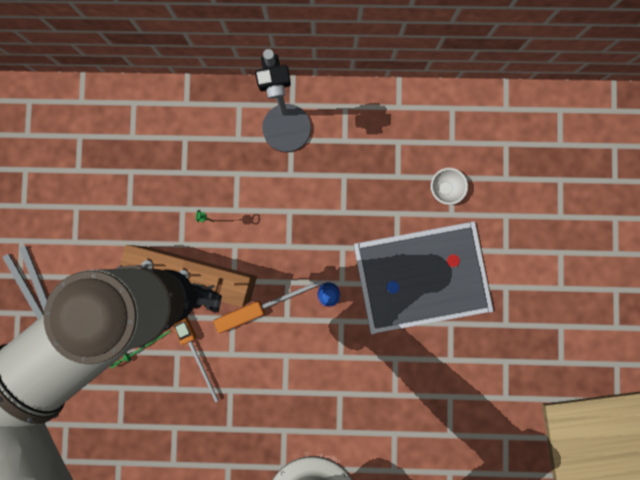

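```bash
python3 -c "
from h import *
print(onz('side',(303.8,321.5),.162)); print(proj('side',np.array([.4758,.1958,.162])), proj('side',np.array([.4758,.1958,.267])))
delta([.533,-.295,.25],None,16)
"
```

```text
[0.4703 0.1989 0.162 ]
[302.9719 319.0475] [302.1179 275.5289]
t 5.925 pos [0.4747 0.1953 0.3054] rot [ 3.1408  0.     -1.7418] F [-0.5985  0.151  -1.4021] w 0.2742564011397396
shift total [ 0.4732 -0.1409  0.0553] per row [ 0.0296 -0.0088  0.0035]
```

step_arm(
  commands=[
    [0.015,-0.0045,0,0,0,0],
    [0.03,-0.009,0,0,0,0],
    [0.03,-0.009,0,0,0,0],
    [0.03,-0.009,0,0,0,0],
    [0.03,-0.009,0,0,0,0],
    [0.03,-0.009,0,0,0,0],
    [0.03,-0.009,0,0,0,0],
    [0.03,-0.009,0,0,0,0],
    [0.03,-0.009,0,0,0,0],
    [0.03,-0.009,0,0,0,0],
    [0.03,-0.009,0,0,0,0],
    [0.03,-0.009,0,0,0,0],
    [0.03,-0.009,0,0,0,0],
    [0.03,-0.009,0,0,0,0],
    [0.03,-0.009,0,0,0,0],
    [0.03,-0.009,0.03,0,0,0],
    [0.0082,-0.0014,0.03,0,0,0],
    [0,0,0.03,0,0,0],
    [0,0,0,0,0,0],
    [0,0,0,0,0,0],
  ],
)

```text
t: 8.43
ee_pos: [0.5339, -0.2954, 0.2167]
eef_rot: [-3.14, -0.001, -1.741]
contact_force: [-0.3, -0.3, -1.2]
width: 0.272
```

```bash
python3 -c "
from h import *
delta([.533,-.295,.172])
cv2.imwrite('pics/t6.png',eyes.camera('top'));cv2.imwrite('pics/s6.png',eyes.camera('side'))
a=cv2.imread('pics/t6.png')[180:340,330:510];b=cv2.imread('pics/s6.png')[150:330,350:510]
cv2.imwrite('pics/m6.png',np.hstack([cv2.resize(a,(400,400)),cv2.resize(b,(400,450))[:400]]))"
```

```text
t 8.425 pos [ 0.5339 -0.2954  0.2167] rot [-3.1405 -0.0009 -1.7414] F [-0.2822 -0.3161 -1.1752] w 0.27226363252161
shift total [-0.0003  0.001   0.0447] per row [-0.0003  0.001   0.0447]
```

View pics/m6.png

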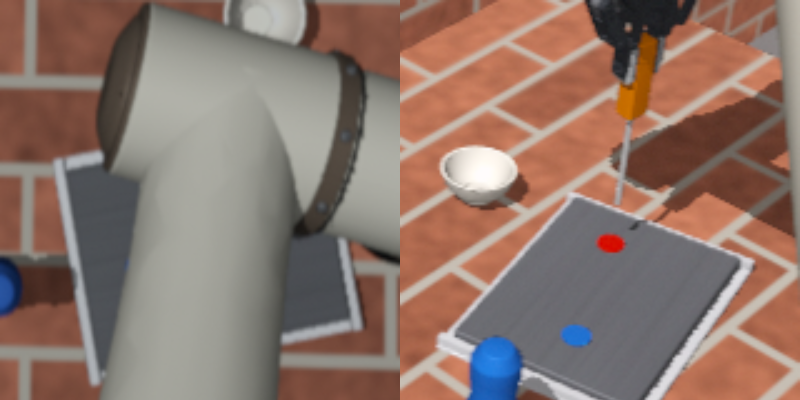

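```bash
python3 -c "
from h import *
for z in (.0707,.1757,.2557): print(proj('side',np.array([.534,-.2954,z])))
print(onz('side',(436.8,231.5),.0707))
b=cv2.imread('pics/s6.png')[150:260,400:480]
cv2.imwrite('pics/m7.png',cv2.resize(b,None,fx=5,fy=5,interpolation=cv2.INTER_CUBIC))"
```

```text
[436.5793 231.1383]
[442.1018 194.8715]
[446.6634 164.9154]
[ 0.5328 -0.2946  0.0707]
```

View pics/m7.png

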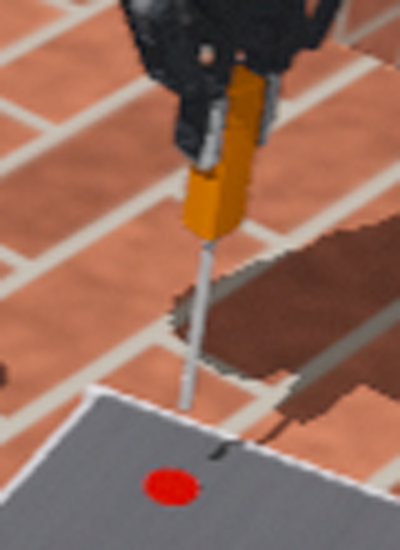

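step_arm(
  commands=[
    [0,0.001,0.015,0,0,0],
    [0,0,0.015,0,0,0],
    [0,0,0.01,0,0,0],
    [0,0,0.004,0,0,0],
    [0,0,0.002,0,0,0],
    [0,0,0.002,0,0,0],
  ],
)

```text
t: 9.28
ee_pos: [0.5331, -0.2949, 0.1692]
eef_rot: [-3.14, -0.001, -1.741]
contact_force: [-1.1, 1.6, 9.3]
width: 0.275
```

step_arm(
  commands=[
    [0,0,0,0,0,0],
    [0,0,0,0,0,0],
  ],
)

```text
t: 9.52
ee_pos: [0.533, -0.2949, 0.1692]
eef_rot: [-3.14, -0.001, -1.741]
contact_force: [-1.5, 1.3, 5.4]
width: 0.273
```

```bash
python3 -c "
from h import *
s=eyes.camera('side');cv2.imwrite('pics/s8.png',s)
b=s[180:290,400:480]
cv2.imwrite('pics/m8.png',cv2.resize(b,None,fx=5,fy=5,interpolation=cv2.INTER_CUBIC))
delta([.474,-.1645,.20])"
```

```text
t 9.575 pos [ 0.533  -0.2949  0.1692] rot [-3.1399 -0.0006 -1.7412] F [-1.407   1.1676  5.6373] w 0.2707118510863166
shift total [-0.1184  0.0802 -0.031 ] per row [-0.1184  0.0802 -0.031 ]
```

View pics/m8.png

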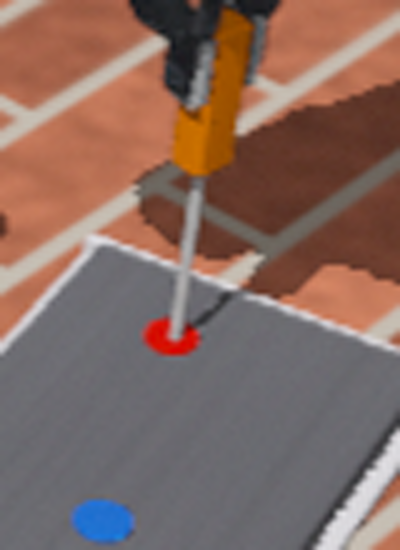

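step_arm(
  commands=[
    [0,0,-0.01,0,0,0],
    [0,0,-0.02,0,0,0],
    [-0.01,0.006,-0.01,0,0,0],
    [-0.02,0.014,0,0,0,0],
    [-0.02,0.014,0,0,0,0],
    [-0.02,0.014,0,0,0,0],
    [-0.02,0.014,0,0,0,0],
    [-0.018,0.012,0,0,0,0],
    [-0.01,0.006,0,0,0,0],
    [0,0,0,0,0,0],
    [0,0,0,0,0,0],
  ],
)

```text
t: 10.95
ee_pos: [0.4742, -0.165, 0.2077]
eef_rot: [-3.141, -0.0, -1.742]
contact_force: [0.7, -0.2, -0.8]
width: 0.274
```

```bash
python3 -c "
from h import *
s=eyes.camera('side');cv2.imwrite('pics/s9.png',s)
b=s[190:300,380:460]
cv2.imwrite('pics/m9.png',cv2.resize(b,None,fx=5,fy=5,interpolation=cv2.INTER_CUBIC))
delta([.474,-.1645,.20])
p=now()[1]; print(proj('side',p-[0,0,.146]))"
```

```text
t 11.0 pos [ 0.4742 -0.1651  0.2076] rot [-3.1415 -0.0001 -1.7421] F [ 0.3577 -0.4193 -1.1648] w 0.2748268749402615
shift total [-0.0006  0.0003  0.0076] per row [-0.0006  0.0003  0.0076]
[422.1025 270.4132]
```

View pics/m9.png

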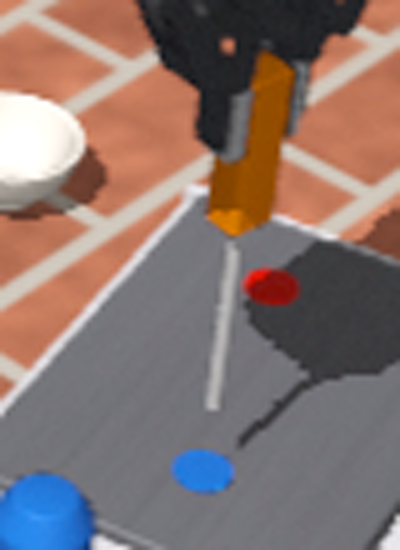

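step_arm(
  commands=[
    [0,0,0.01,0,0,0],
    [0,0,0.015,0,0,0],
    [0,0,0.009,0,0,0],
    [0,0,0.003,0,0,0],
    [0,0,0.002,0,0,0],
    [0,0,0.001,0,0,0],
    [0,0,0,0,0,0],
    [0,0,0,0,0,0],
  ],
)

```text
t: 12.0
ee_pos: [0.4738, -0.1649, 0.1692]
eef_rot: [-3.141, -0.001, -1.741]
contact_force: [-2.0, 0.3, 4.8]
width: 0.275
```

```bash
python3 -c "
from h import *
s=eyes.camera('side');cv2.imwrite('pics/s10.png',s)
b=s[190:300,380:460]
cv2.imwrite('pics/m10.png',cv2.resize(b,None,fx=5,fy=5,interpolation=cv2.INTER_CUBIC))
delta([.474,-.1645,.20])"
```

```text
t 12.05 pos [ 0.4739 -0.1649  0.1692] rot [-3.1411 -0.0006 -1.7411] F [-1.9859  0.9968  5.1814] w 0.2755282612331394
shift total [-0.0004 -0.0001 -0.0308] per row [-0.0004 -0.0001 -0.0308]
```

View pics/m10.png

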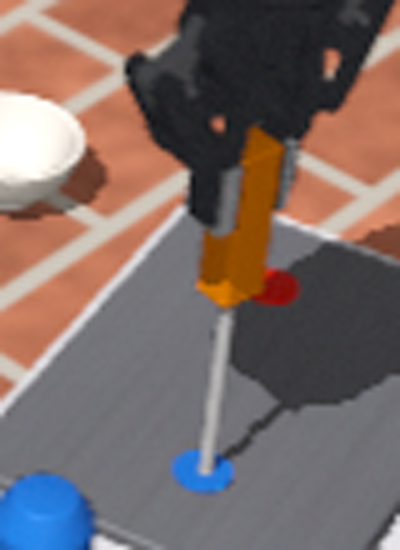

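```bash
cat >> h.py <<'E'
def goal(yaw=.205,pitch=.17,lens=(.8084,.0721,.2744),off=(0,-.010,.020)):
    Rp=Ro.from_euler("xyz",[0,-pitch,yaw]).as_matrix()
    Rt=np.c_[-Rp[:,1],-Rp[:,0],-Rp[:,2]]
    V=np.array(lens)-.15*Rp[:,0]
    return V-Rt@np.array(off),Rt,V
E
python3 -c "
from h import *
P,Rt,V=goal();print(P,V,Rt)
delta(P-[.05,0,-.04],Rt,12)"
```

```text
[0.6507 0.0393 0.267 ] [0.6637 0.042  0.249 ] [[ 0.2036 -0.9649  0.1656]
 [-0.9791 -0.2006  0.0344]
 [-0.     -0.1692 -0.9856]]
t 12.05 pos [ 0.4739 -0.1649  0.1692] rot [-3.1411 -0.0006 -1.7411] F [-1.9859  0.9968  5.1814] w 0.2755282612331394
shift total [-0.2227 -0.0905 -0.138 ] per row [-0.0186 -0.0075 -0.0115]
rotvec [ 0.1676 -0.0326 -0.3743]
```

step_arm(
  commands=[
    [0,0,-0.01,0,0,0],
    [0,0,-0.025,0,0,0],
    [0,0,-0.03,0,0,0],
    [-0.01,-0.004,-0.03,0,0,0],
    [-0.02,-0.008,-0.02,0,0,0],
    [-0.02,-0.008,-0.015,0,0,0],
    [-0.02,-0.008,-0.008,0,0,0],
    [-0.02,-0.008,0,0,0,0],
    [-0.02,-0.008,0,0,0,0],
    [-0.02,-0.008,0,0,0,0],
    [-0.02,-0.008,0,0,0,0],
    [-0.02,-0.008,0,0,0,0],
    [-0.02,-0.008,0,0,0,0],
    [-0.02,-0.008,0,0,0,0],
    [-0.012,-0.006,0,0,0,0],
    [0,0,0,0.042,-0.008,-0.0935],
    [0,0,0,0.042,-0.008,-0.0935],
    [0,0,0,0.042,-0.008,-0.0935],
    [0,0,0,0.042,-0.008,-0.0935],
    [0,0,0,0,0,0],
  ],
)

```text
t: 14.55
ee_pos: [0.5998, 0.0386, 0.3061]
eef_rot: [-2.972, 0.0, -1.368]
contact_force: [0.1, 0.2, -2.1]
width: 0.271
```

```bash
python3 -c "
from h import *
P,Rt,V=goal()
delta(P,Rt,8)
cv2.imwrite('pics/t11.png',eyes.camera('top'));cv2.imwrite('pics/s11.png',eyes.camera('side'))"
```

```text
t 14.55 pos [0.5998 0.0386 0.3061] rot [-2.9718  0.0003 -1.368 ] F [ 0.0654  0.1956 -2.1173] w 0.2713584484330055
shift total [ 0.0095 -0.0426  0.0469] per row [ 0.0012 -0.0053  0.0059]
rotvec [ 0.0002 -0.0001 -0.0022]
```

View pics/s11.png

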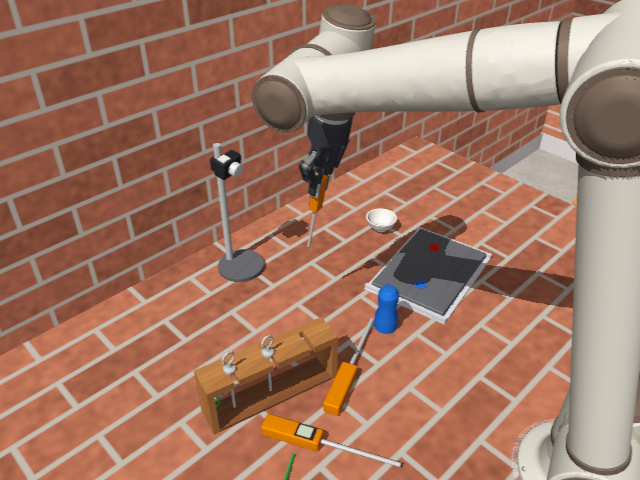

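View pics/t11.png

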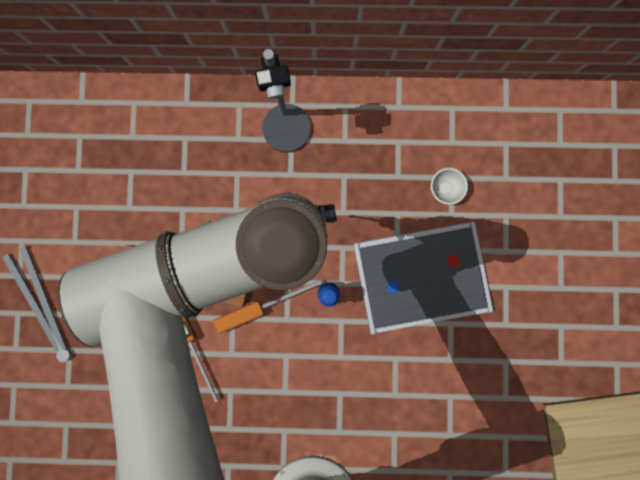

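step_arm(
  commands=[
    [0.0012,-0.0053,0.0059,0,0,0],
    [0.0012,-0.0053,0.0059,0,0,0],
    [0.0012,-0.0053,0.0059,0,0,0],
    [0.0012,-0.0053,0.0059,0,0,0],
    [0.0012,-0.0053,0.0059,0,0,0],
    [0.0012,-0.0053,0.0059,0,0,0],
    [0.0012,-0.0053,0.0059,0,0,0],
    [0.0012,-0.0053,0.0055,0,0,-0.002],
    [0,0,0,0,0,0],
    [0,0,0,0,0,0],
    [0,0,0,0,0,0],
    [0,0,0,0,0,0],
  ],
)

```text
t: 16.15
ee_pos: [0.6508, 0.0394, 0.2671]
eef_rot: [-2.971, -0.0, -1.365]
contact_force: [0.1, -0.1, -1.8]
width: 0.275
```

```bash
python3 -c "
from h import *
P,Rt,V=goal()
delta(P,Rt,8)
cv2.imwrite('pics/t12.png',eyes.camera('top'));cv2.imwrite('pics/s12.png',eyes.camera('side'))
b=cv2.imread('pics/s12.png')[130:280,190:390]
print(V,proj('side',V))
cv2.imwrite('pics/m12.png',cv2.resize(b,None,fx=4,fy=4,interpolation=cv2.INTER_CUBIC))"
```

```text
t 16.15 pos [0.6508 0.0394 0.2671] rot [-2.9711 -0.0002 -1.3646] F [ 0.1042 -0.0755 -1.8289] w 0.2752819292432053
shift total [0.0001 0.0002 0.    ] per row [0. 0. 0.]
rotvec [-0.0005  0.      0.0012]
[0.6637 0.042  0.249 ] [294.9798 203.3206]
```

View pics/m12.png

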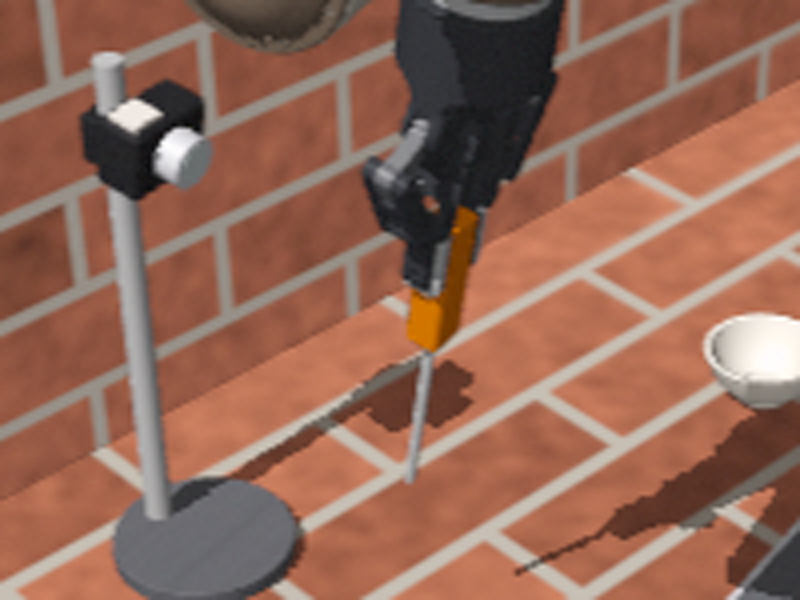

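View pics/t12.png

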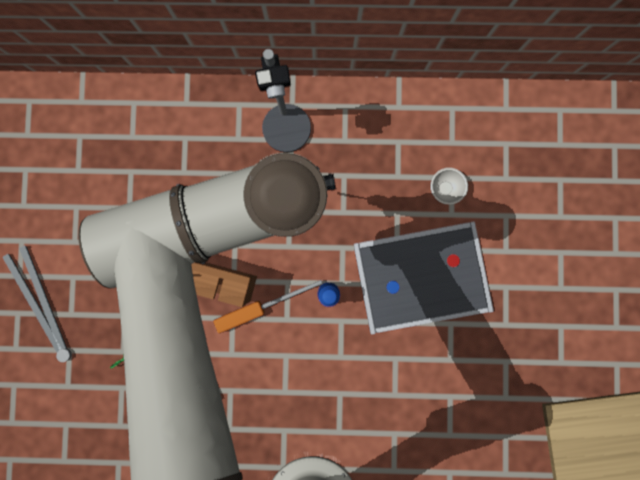

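```bash
python3 -c "
from h import *
s,p,R=now()
tip=p+R[:,2]*.146; print('tip pred',tip,proj('side',tip),'seen 292.3,250.3')
und=p+R[:,2]*.041; print('underside',proj('side',und),'seen ~297,216')
d=p+R@np.array([0,-.010,.020]); P,Rt,V=goal(); print('disp err mm',1000*np.linalg.norm(d-V))
for y,pt in((.205,.14),(.16,.17),(.24,.2)): print(np.linalg.norm(goal(y,pt)[2]-d)*1000)
for n,f in(('top','t'),('side','s')):
  a=cv2.imread(f'pics/{n}0.png').astype(int)
  b=cv2.imread(f'pics/{f}12.png').astype(int)
  R={'top':{'cam':(45,110,250,300),'grind':(280,308,316,342),'bowl':(165,208,428,470)},'side':{'cam':(140,185,200,248),'bowl':(208,236,362,402),'skA':(346,372,216,242),'skB':(332,358,258,280)}}[n]
  for k,(y0,y1,x0,x1) in R.items(): print(n,k,np.abs(a-b)[y0:y1,x0:x1].mean().round(2))
print(s['joint_velocities'],s['width'])"
```

```text
tip pred [0.6751 0.0445 0.1231] [291.8747 249.2845] seen 292.3,250.3
underside [297.6057 213.2645] seen ~297,216
disp err mm 0.20029739822196593
4.547604333565479
6.571269037838337
6.874019930507717
top cam 1.56
top grind 11.69
top bowl 15.29
side cam 13.93
side bowl 20.82
side skA 17.37
side skB 21.24
[ 0.0003  0.0003  0.0004  0.001   0.0014 -0.0011] 0.27086395809355873
```

```bash
python3 -c "
from h import *
for n,f in(('top','t'),('side','s')):
  g=lambda q:cv2.cvtColor(cv2.imread(q),cv2.COLOR_BGR2GRAY)
  a,b=g(f'pics/{n}0.png'),g(f'pics/{f}12.png')
  R={'top':{'cam':(45,100,252,296),'grind':(280,308,316,342),'bowl':(165,208,428,470)},'side':{'cam':(140,182,205,246),'bowl':(208,236,362,402),'skA':(346,376,216,242),'skB':(332,362,258,280),'grind':(285,332,376,398)}}[n]
  for k,(y0,y1,x0,x1) in R.items():
    m=cv2.matchTemplate(b[y0-15:y1+15,x0-15:x1+15],a[y0:y1,x0:x1],cv2.TM_CCOEFF_NORMED);_,v,_,l=cv2.minMaxLoc(m);print(n,k,'shift px',l[0]-15,l[1]-15,round(v,2))
"
```

```text
top cam shift px 0 0 1.0
top grind shift px -1 -1 0.8
top bowl shift px 0 0 0.88
side cam shift px 0 0 1.0
side bowl shift px 0 0 0.93
side skA shift px 0 0 1.0
side skB shift px 0 0 0.87
side grind shift px 0 0 0.69
```

Nothing has shifted, and the display is on target and still. I'm handing the job in.

```bash
python3 -c "
from workcell import order,sensors
print(order.job_done()); s=sensors.sense(); print(s['t'],s['ee_pos'],s['width'])"
```

```text
the job is handed in; nothing more can be done
None
the job is handed in; nothing more can be done
```

I took the 20×24×80 mm orange probe out of the rack and touched its tip to the red spot, then the blue spot. It is now held in front of the inspection camera. The job went in at about 16 s, and the interface gives no verdict.

**Touches:** at both spots the wrist read about 5 N while I held still, for at least 0.25 s. The side pictures showed the tip near the centre of each disc.

**Final pose:** the computed display centre is 0.2 mm from my estimated view point. The joints were practically still and the grip opening was steady at 0.27. The seen tip and handle underside matched their predicted pixels to about 1 and 3 pixels.

**Weakest measurement:** the camera's direction.
- **Pitch:** single edges gave 0.06–0.32 rad, and I used 0.17.
- **Yaw:** estimates ran from 0.12 to 0.25 rad, and I used 0.205.
- **Effect:** plausible errors move the view point by about 7 mm against the 25 mm allowed. The display itself could not be seen in the final pictures.

**Bystanders:** image matching put the skewers, bowl and camera at 0 px shift. The grinder shifted at most 1 px, but with weak match scores (0.69–0.80), partly from shadow.

**Unplanned:** the two larger orange look-alikes and a green one fell over around the time I grasped the probe. They had been standing on their tips, and I don't know if the arm touched them. They stayed on the work surface, but one now lies with its tip beside the grinder.

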